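Unlock the revolving jar caddy and hold the red-lidded jar at the front

ROBOT

A 6-joint arm with a two-finger parallel gripper is mounted at the origin on the work surface. World frame = base frame: x ahead of the robot, y to its left, z up, the work surface at z = 0. Lengths are in mm, angles in rad, forces in N, time in s.
With the tool pointing down it reaches from about 275 to 1000 mm from the base axis. Payload 8.4 kg.
Tool frame: the origin (TCP) lies on the mounting face of the last link; the fingertips stand 173 mm ahead of it and the grasp point (between the pads) lies 155 mm ahead of it; z points along the fingers, y is the line along which they close (so a half turn about z gives the same grasp; the last joint's range is limited). The gripper opens to 85 mm and grips with 20 to 120 N. Pads are 22 mm wide; open, the fingers measure 114 mm over their backs; the gripper's body (76 mm by 85 mm) begins 54 mm behind the grasp point. The pads swing forward as they close: fully open they stand 13 mm farther back than shut.
Start: joints at [-1.231, 0.353, 1.633, -0, 1.155, -0.002], TCP at [209.489, -588.85, 404.681] pointing down, gripper open.
Joint ranges: [-2.63, 2.63], [-0.92, 2.1], [0.06, 2.66], [-1.3, 4.44], [0, 2.69], [-3.02, 3.02]. Speed limits (rad/s): [2.22, 2.22, 2.79, 3.14, 3.14, 3.14].

INTERFACE

Orientations are given as [roll, pitch, yaw] about the fixed x, y, z axes, in that order (R = Rz(yaw) Ry(pitch) Rx(roll)).
In Python, from rig import r gives the robot as it stands.
- The arm moves only by the tool apply_moves, never from a script. Its argument "deltas" is a list of rows, each an object with "claw": the gripper command: -1 is fully open, 1 is shut, values between are in proportion; "delta_pos": the shift along the tool's x, y, z in cm, a list of three; "yaw": the turn about the tool's z in rad. In form: [{"claw": claw, "delta_pos": [tx, ty, tz], "yaw": yaw}, ...]. A call has 1 to 8 rows; each row shifts and turns the commanded pose from where the row before left it, along the tool's axes as they then stand; what a row does not reach is not made up. A row lasts 1/8 s, in which the tool goes at most 62.5 mm and 10.7 degrees, less where a joint would pass 70% of its speed; a pose out of reach is approached as far as the arm can. A call with a gripper value outside its range is refused whole. The fingers move at their own pace and stop on an object; "grip_force" is the grip in N (left out, the last holds). Time passes only in rows, so rows that do not move let the fingers close. It gives the time, the measured TCP pose, the force, the opening and the grip force at its end, in the units of the state.
- r.sense(): the state, without advancing time (a new reading comes with each control period).
- r.grab_frame(name): name is "side" or "top" or "wrist"; returns a dict with "img" (400x640x3 uint8, blue, green, red), "z_map" (400x640 float32, mm along the optical axis (not along the pixel's ray), 0 where there is no reading), "fx", "fy", "cx", "cy" (pixels), "eye" and "rotation" of the camera in the world; the wrist camera has in their place "T_tool_cam" (4x4, takes a point from camera to tool coordinates, whose origin is the TCP and whose axes are the flange's). Camera axes: x right, y up, looking along -z (the intrinsics and any distortion apply to the point x, -y, -z); pixel columns grow to the right and rows downward; lengths in mm; the calibration is good to about 2 mm. The wrist camera is an equidistant fisheye: a pixel r from the principal point sees the ray r / f radians off the axis. A picture is of the moment at which its call begins: read the wrist's pose just before it.
- r.sign_off(): hands the job in; it is judged then, once.
The state is a dict: "clock": time; "qpos": joint angles; "qvel": joint speeds; "joint_efforts": joint torques, N m; "eef_pos": TCP position; "tcp_rot": TCP orientation; "contact_force": force on the tool from outside, world axes, zero at the start; "wrist_torque": the same for the moment, N m; "opening": opening from 0.0 (shut) to 1.0 (fully open); "grasp_force": force on a finger pad.
Only numpy, scipy, OpenCV 4.12 (cv2) and the standard library are available. Lean on these libraries where they do the work, as an engineer would, in place of code of your own. Each camera call takes 0.05 s, during which the arm holds its last target. There are 200 camera calls.

TASK

Pull the yellow-headed stop pin up out of the jar caddy's base and leave it in the shallow tray. Then turn the caddy's turntable by the black knob until the jar with the red lid stands squarely at the brass arrow, and finish while still gripping the knob, holding the turntable still there. All jars stay standing in their places and the mug, book, stapler and paperweight are left alone.

Things in the scene. Friction and masses are not known exactly. Their poses are not given: they have to be found in the camera images.
- caddy: fixed jar caddy: round wooden base, diameter 260, 14 thick, under a turntable; origin: centre of its underside, on the turntable's axis, z up. Its -x axis points to the front, where a brass arrow is inlaid in the base (92 to 127 from the axis)
- turntable: pale wooden disc, diameter 176, top 56 above the desk; origin on its axis at desk height. Once the pin is out it turns either way about the vertical with light friction (0.05 N m) and stays where left. Five jars stand on it, 72 degrees apart, 58 from the axis, each between four brass posts 14 high (1.5 play). At the start the places lie 36, 108, 180, 252 and 324 degrees from the arrow
- socket (a point): mouth of the stop pin's steel socket on the base, 44 above the desk, 115 from the axis at caddy -y. A steel fork on the turntable (two prongs 48 to 58 above the desk, reaching 124 from the axis) straddles the pin just above it, so the turntable cannot turn before the pin is out
- knob_grip (a point): point on the turntable's axis, 156 above the desk, at the middle of the round black knob (diameter 36, from 134 to 172 above the desk) fixed on the turntable. It can be gripped from above at any yaw; the jars' tops are at 116. Its axes turn with the turntable
- front (a point): the point 58 in front of the turntable's axis, 56 above the desk, where the centre of the red-lidded jar's underside must finally be; fixed to the caddy's base, on the line of the brass arrow
- jar_red: the marked jar: glass jar with a red lid, diameter 48, 60 tall, about 0.12 kg, standing upright on the turntable in one of its five places; origin: centre of its underside
- pin: loose stop pin, upright in its socket, 96 long, about 0.06 kg; origin: tip of its foot, z along it to the head. Brass shank, diameter 12; round yellow head, diameter 22, from 64 to 96 along it. Its foot is 30 deep in the socket, clicked behind two spring jaws: a firm straight pull upwards, roughly 5 to 12 N, frees it within the first 10 of travel
- pin_head (a point): point on the pin's axis at the middle of the yellow head, 80 from its foot, 94 above the desk at the start. Grip the head from above with the fingers along the base's rim (closing along caddy x): the jars (tops at 116) stand about 30 inward of the pin's axis
- pin_mid (a point): the middle of the pin's length, 48 from its foot
- tray: fixed shallow open tray lying on the desk, pale wood with a blue-grey floor, 200 (its x) by 150 (its y), walls 5 thick, 22 high, floor 5 thick; origin: centre of its underside. The pin may lie or stand anywhere in it
- jar_green: a bystander jar with a green lid, same size, in another place on the turntable; origin: centre of its underside
- jar_white: a bystander jar with a white lid, same size, in another place on the turntable; origin: centre of its underside
- jar_blue: a bystander jar with a blue lid, same size, in another place on the turntable; origin: centre of its underside
- jar_black: a bystander jar with a black lid, same size, in another place on the turntable; origin: centre of its underside
- mug: bystander: loose white mug, diameter 80, 90 tall; origin: centre of its underside
- book: bystander: loose blue book lying flat, 120 (its x) by 180 by 32; origin: centre of its underside
- stapler: bystander: loose black and grey stapler, 135 long (its x), 38 wide, 56 tall; origin: centre of its underside
- paperweight: bystander: loose amber glass dome, diameter 72, 36 tall; origin: centre of its underside
Things that resemble listed ones, but are neither listed nor needed, are in the scene too. Of the things like the pin, leave any that is brown or white; of the rest the smaller one is meant.

How it is judged:
By the outcome, as a careful person would: the job done as asked, in the order asked, and still so for the second after the job is handed in, while the arm keeps its last pose, push and grip.
It also fails if it takes over 69 s, if anything falls off the work surface, if the arm or the gripper's body presses on something with over 40 N, if the wrist force passes 120 N, or if a joint passes its speed limit or range.

## Working session

There is one attempt and no reset: what is moved stays moved. The work goes in short steps, Python scripts to look and compute and a tool call to move; the robot and the scene stay as the last step left them, time stands still between calls to the robot, and variables do not carry over. Pictures are saved under pics/ and viewed, at most 10 in all, crops included, and the job is handed in when it is done.

Besides the shell and the picture viewer there is one more tool, called after "Request:" as a command line: name --argument value ..., lists and objects as JSON in quotes. apply_moves: Moves the arm, as the interface text tells. Its arguments: {"type":"object","properties":{"deltas":{"type":"array"},"grip_force":{"type":"number"}},"required":["deltas"]}

```bash
mkdir -p pics; cat > h.py <<'E'
import numpy as np, cv2
from rig import r
def world(f,u,v,z=None):
    d=f['z_map'][int(v),int(u)] if z is None else None
    ray=np.array([(u-f['cx'])/f['fx'],-(v-f['cy'])/f['fy'],-1.0])
    R=np.array(f['rotation']);e=np.array(f['eye'])
    if R.shape!=(3,3):
        from scipy.spatial.transform import Rotation as S
        R=S.from_euler('xyz',R).as_matrix()
    w=R@ray
    if z is not None: d=(z-e[2])/w[2]
    return e+w*d
E
python3 - <<'E'
from h import *
for n in ("top","side"):
    f=r.grab_frame(n); np.savez(n+'.npz',**f); cv2.imwrite(f'pics/{n}.png',f['img'])
    print({k:v for k,v in f.items() if k not in('img','z_map')})
print(r.sense())
E
```

```text
{'fx': 366.5596542125871, 'fy': 366.5596542125871, 'cx': 316.60039558021435, 'cy': 197.0285480769416, 'eye': array([381.27733405,  17.84199734, 994.06850234]), 'rotation': array([ 0.24104521, -0.00616805, -1.55978018])}
{'fx': 518.1931597964357, 'fy': 518.1931597964357, 'cx': 311.9227867533591, 'cy': 211.04274796408188, 'eye': array([121.22541905, 960.45122699, 745.03069718]), 'rotation': array([ 1.0518385 ,  0.00778257, -2.69113853])}
{'clock': 0.1, 'qpos': array([-1.23140944e+00,  3.53633600e-01,  1.63405789e+00, -4.77704535e-05,
        1.15519998e+00, -2.39813603e-03]), 'qvel': array([ 0.001478  , -0.00057138, -0.00153116,  0.00111517,  0.00103183,
        0.00024626]), 'joint_efforts': array([-5.32456743e-04, -6.06352329e+01, -3.42816675e+01, -4.90825983e-05,
        3.81749807e-03,  1.78701436e-05]), 'eef_pos': array([ 209.40689271, -588.65783909,  404.00323803]), 'tcp_rot': array([-3.14029373e+00,  4.05640686e-05,  3.41804368e-01]), 'contact_force': array([ 0.04388825, -1.37282679,  0.24429839]), 'wrist_torque': array([-0.00073847, -0.0019981 ,  0.01277077]), 'grasp_force': 0.0, 'opening': 1.0027443593581362}
```

View pics/top.png

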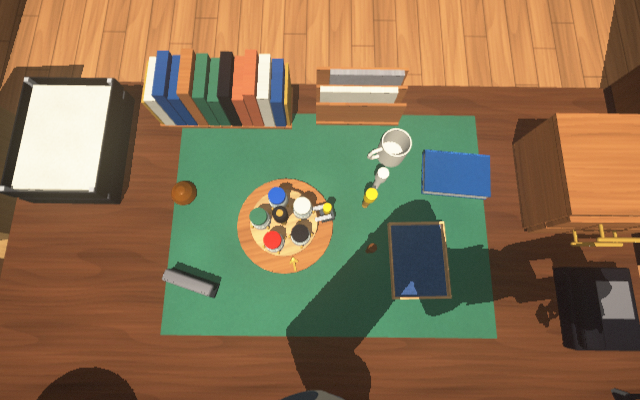

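View pics/side.png

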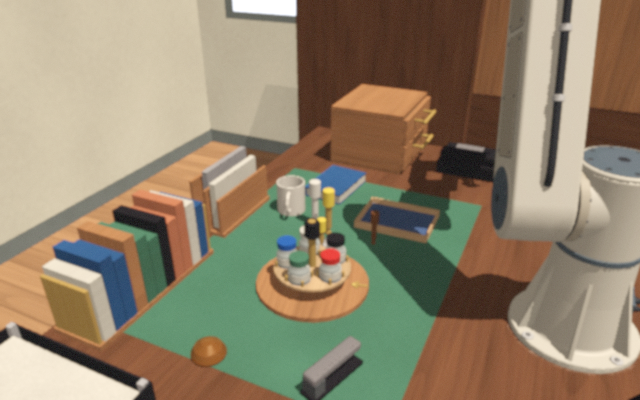

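Candidate pins in the top view are yellow at (327,208) in the caddy socket, yellow and taller at (371,195), white at (382,174) and brown at (371,247). White and brown are excluded. The smaller yellow pin, in the caddy, fits the description. I'll confirm it in an enlarged crop.

```bash
python3 - <<'E'
from h import *
f=dict(np.load('top.npz'))
c=f['img'][165:285,230:390]; cv2.imwrite('pics/crop.png',cv2.resize(c,None,fx=5,fy=5,interpolation=cv2.INTER_CUBIC))
print(world(f,327,208),world(f,371,195),world(f,280,214),world(f,273,240),world(f,250,200))
hsv=cv2.cvtColor(f['img'],cv2.COLOR_BGR2HSV)
m=(hsv[...,0]>8)&(hsv[...,0]<22)&(hsv[...,1]>90)
m=m.astype(np.uint8); m[:170]=0;m[280:]=0;m[:,:230]=0;m[:,338:]=0
cs,_=cv2.findContours(m,cv2.RETR_EXTERNAL,2); cc=cv2.convexHull(max(cs,key=cv2.contourArea))
P=np.array([world(f,*p[0],z=14)[:2] for p in cc])
A=np.c_[2*P,np.ones(len(P))]; x=np.linalg.lstsq(A,(P**2).sum(1),rcond=None)[0]
print('base',x[:2],np.sqrt(x[2]+x[0]**2+x[1]**2))
E
```

```text
[570.47246318 -11.0684865  113.00086828] [ 599.03203232 -116.54942476  135.6984525 ] [542.76221354  98.21684039 170.57358987] [489.67616041 117.92967275 117.43905572] [611.32538647 196.95634516  15.0412713 ]
base [545.68170051  99.9657212 ] 129.3956440346849
```

View pics/crop.png

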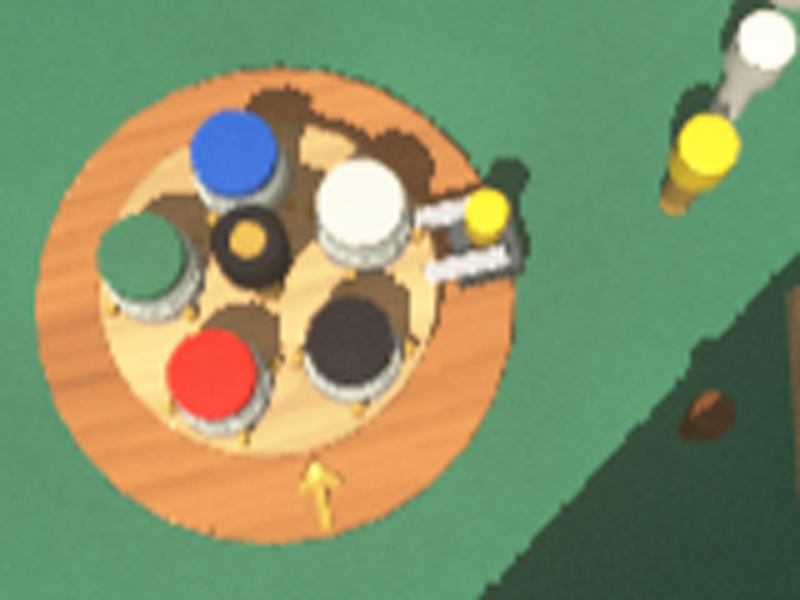

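The crop confirms it: the small yellow pin at crop (487,216) stands between the fork's prongs. The arrow runs from (317,462) to (327,528), and the red lid is at (212,373).

```bash
python3 - <<'E'
from h import *
from scipy.optimize import least_squares
f=dict(np.load('top.npz'))
w=lambda u,v,z: world(f,230+(u+.5)/5-.5,165+(v+.5)/5-.5,z)[:2]
J={k:w(*p,116) for k,p in dict(red=(212,373),green=(143,255),blue=(235,150),white=(361,199),black=(350,340)).items()}
ar=[w(317,462,14),w(327,528,14)]; pin=w(487,213,110); knob=w(248,240,172)
c=np.mean(list(J.values()),0)
print('centre jars',c,'knob',knob,'pin',pin,'arrow',ar)
for n,p in J.items(): d=p-c; print(n,p,np.hypot(*d),np.degrees(np.arctan2(d[1],d[0])))
for cc in (c,np.array([545.7,100.])):
  for p in (pin,*ar): d=p-cc; print(np.hypot(*d),np.degrees(np.arctan2(d[1],d[0])))
# tray corners
for u,v in((388,222),(443,222),(450,298),(390,299),(420,255)): print(world(f,u,v,22))
E
```

```text
centre jars [545.85008268  99.26437768] knob [545.71495355 100.01710649] pin [573.13462776 -11.15839387] arrow [array([458.08668343,  75.09077922]), array([423.87114977,  68.94147761])]
red [491.74460855 120.56484766] 58.14733314594589 158.5112243393893
green [548.85139571 156.43060211] 57.24495694168935 86.99464443230448
blue [602.11574381 113.63154203] 58.070991333167136 14.324119187525678
white [578.09660791  50.91747244] 58.114211997384224 -56.29741823951369
black [508.4420574   54.77742416] 58.12443022464284 -130.05968419349014
113.7437245613318 -76.12069745799394
91.03173682701964 -164.600284733256
125.69144100657226 -166.0397470745788
114.49387463180325 -76.13608978083165
91.08546821665715 -164.12909224606878
125.72549686570879 -165.69790775351845
[ 553.5508302 -178.2769955   22.       ]
[ 555.3434587 -326.4924625   22.       ]
[ 358.07493933 -330.37101804   22.        ]
[ 353.93574955 -176.30896043   22.        ]
[ 466.51753969 -259.51058834   22.        ]
```

Request:
apply_moves --deltas '[{"claw":-1,"delta_pos":[3.8,-3.0,0],"yaw":0},{"claw":-1,"delta_pos":[3.8,-3.0,0],"yaw":0},{"claw":-1,"delta_pos":[3.8,-3.0,0],"yaw":0},{"claw":-1,"delta_pos":[3.8,-3.0,0],"yaw":0},{"claw":-1,"delta_pos":[3.8,-3.0,0],"yaw":0},{"claw":-1,"delta_pos":[3.8,-3.0,0],"yaw":0},{"claw":-1,"delta_pos":[3.8,-3.0,0],"yaw":0},{"claw":-1,"delta_pos":[3.8,-3.0,0],"yaw":0}]'

```text
clock: 1.1
eef_pos: [416.0, -259.3, 404.6]
tcp_rot: [-3.141, 0.0, 0.342]
contact_force: [0.1, -1.1, -0.0]
opening: 1.004
grasp_force: 0.0
```

Request:
apply_moves --deltas '[{"claw":0,"delta_pos":[3.8,-3.0,0],"yaw":0},{"claw":0,"delta_pos":[3.8,-3.0,0],"yaw":0},{"claw":0,"delta_pos":[3.8,-3.0,0],"yaw":0},{"claw":0,"delta_pos":[3.8,-3.0,0],"yaw":0},{"claw":0,"delta_pos":[3.8,-3.0,0],"yaw":0},{"claw":0,"delta_pos":[3.8,-3.0,0],"yaw":0}]'

```text
clock: 1.85
eef_pos: [570.5, -13.3, 404.4]
tcp_rot: [-3.142, 0.0, 0.342]
contact_force: [0.3, -0.3, 0.2]
opening: 0.498
grasp_force: 0.0
```

Request:
apply_moves --deltas '[{"claw":0,"delta_pos":[0,0,0],"yaw":-0.18},{"claw":0,"delta_pos":[0,0,0],"yaw":-0.18},{"claw":0,"delta_pos":[0,0,0],"yaw":-0.18},{"claw":0,"delta_pos":[0,0,0],"yaw":-0.18},{"claw":0,"delta_pos":[0,0,0],"yaw":-0.18},{"claw":0,"delta_pos":[0,0,0],"yaw":-0.18},{"claw":0,"delta_pos":[0,0,0],"yaw":-0.18},{"claw":0,"delta_pos":[0,0,0],"yaw":-0.18}]'

```text
clock: 2.85
eef_pos: [569.8, -14.8, 404.3]
tcp_rot: [-3.141, -0.0, 1.788]
contact_force: [0.4, -1.5, -0.7]
opening: 0.506
grasp_force: 0.0
```

```bash
python3 - <<'E'
from h import *
s=r.sense(); f=r.grab_frame('wrist'); np.savez('w1.npz',pos=s['eef_pos'],rot=s['tcp_rot'],**f)
print({k:v for k,v in f.items() if k not in('img','z_map')}); print(s['eef_pos'],s['tcp_rot'])
cv2.imwrite('pics/w1.png',f['img'])
E
```

```text
{'fx': 309.70691628693146, 'fy': 309.70691628693146, 'cx': 320.5914508189961, 'cy': 197.33056647905215, 'T_tool_cam': array([[ 8.48077915e-04,  9.51746436e-01,  3.06884347e-01,
         7.76700272e+01],
       [ 9.99999639e-01, -8.21285233e-04, -2.16440874e-04,
        -2.81143417e-01],
       [ 4.60427526e-05,  3.06884420e-01, -9.51746789e-01,
         3.07447447e+01],
       [ 0.00000000e+00,  0.00000000e+00,  0.00000000e+00,
         1.00000000e+00]])}
[569.79298369 -14.81511863 404.3140806 ] [-3.14079780e+00 -2.06658478e-04  1.78772804e+00]
```

View pics/w1.png

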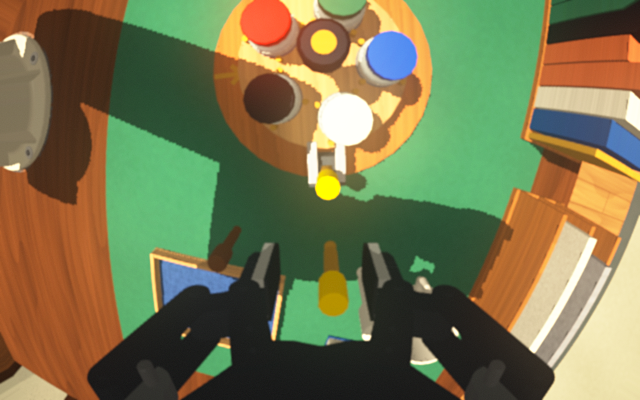

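The wrist view shows the small yellow head at (327,187) in the fork, the knob cap at (323,41), the red lid at (266,22), and the tall yellow pin behind at (332,293).

```bash
cat >> h.py <<'E'
from scipy.spatial.transform import Rotation as S
def wworld(f,u,v,z):
    x=(u-f['cx'])/f['fx'];y=(v-f['cy'])/f['fy'];th=np.hypot(x,y)
    k=np.sin(th)/th if th>0 else 1
    d=np.array([x*k,-y*k,-np.cos(th)])
    T=f['T_tool_cam'];R=S.from_euler('xyz',f['rot']).as_matrix()
    o=R@T[:3,3]+f['pos'];w=R@T[:3,:3]@d
    return (o+w*(z-o[2])/w[2])[:2]
E
python3 - <<'E'
from h import *
f=dict(np.load('w1.npz'))
hsv=cv2.cvtColor(f['img'],cv2.COLOR_BGR2HSV)
m=((hsv[...,0]>24)&(hsv[...,0]<36)&(hsv[...,1]>180)&(hsv[...,2]>120)).astype(np.uint8)
n,l,st,c=cv2.connectedComponentsWithStats(m)
for i in range(1,n):
    if st[i,4]>60: print(st[i],c[i])
print('pin',wworld(f,327.5,186.5,110),'knob',wworld(f,323,42,172))
J=[wworld(f,u,v,116) for u,v in((266,21),(346,120),(272,98),(388,57))]
print(J)
E
```

```text
[312  31  24  22 424] [323.35377358  41.56839623]
[596 151  44  30 234] [617.09401709 164.43589744]
[316 171  24  29 503] [326.9304175  186.04373757]
pin [574.70216638 -10.84672408] knob [545.73541677  99.08919967]
[array([493.70710691, 119.00618145]), array([576.49080046,  49.98760794]), array([512.82009267,  55.19831783]), array([598.47652068, 110.51731932])]
```

Request:
apply_moves --deltas '[{"claw":0,"delta_pos":[0.22,0.5,0],"yaw":-0.032},{"claw":0,"delta_pos":[0,0,3.0],"yaw":0},{"claw":0,"delta_pos":[0,0,3.0],"yaw":0},{"claw":0,"delta_pos":[0,0,3.0],"yaw":0},{"claw":0,"delta_pos":[0,0,1.0],"yaw":0},{"claw":0,"delta_pos":[0,0,0],"yaw":0}]'

```text
clock: 3.65
eef_pos: [574.5, -11.5, 304.5]
tcp_rot: [-3.141, -0.0, 1.813]
contact_force: [-0.1, 0.6, -0.0]
opening: 0.501
grasp_force: 0.0
```

```bash
python3 - <<'E'
from h import *
s=r.sense(); f=r.grab_frame('wrist'); f.update(pos=s['eef_pos'],rot=s['tcp_rot'])
print(s['eef_pos'],s['tcp_rot'],s['contact_force'])
cv2.imwrite('pics/w2.png',f['img'])
hsv=cv2.cvtColor(f['img'],cv2.COLOR_BGR2HSV)
m=((hsv[...,0]>22)&(hsv[...,0]<36)&(hsv[...,1]>180)&(hsv[...,2]>120)).astype(np.uint8)
n,l,st,c=cv2.connectedComponentsWithStats(m)
for i in range(1,n):
    if st[i,4]>60: print(st[i],c[i],wworld(f,*c[i],110))
E
```

```text
[574.48379677 -11.53352866 304.46706445] [-3.14069248e+00 -2.51610576e-04  1.81272188e+00] [-0.07235826  0.55263174 -0.00510312]
[306   0  35  14  71] [321.35211268   7.33802817] [543.53175923 113.34681178]
[ 304  205   38   50 1454] [322.04057772 230.33768913] [573.70955555  -6.66882451]
[311 337  28   9 175] [324.12       340.73142857] [596.37577113 -91.19636735]
```

View pics/w2.png

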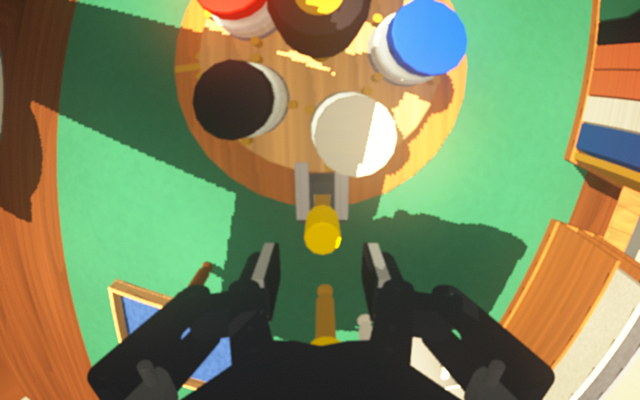

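The head's top face is at (323,236), centred between the pads. Next I'll descend and grip.

Request:
apply_moves --deltas '[{"claw":0,"delta_pos":[0,0,2.0],"yaw":0},{"claw":0,"delta_pos":[0,0,2.0],"yaw":0},{"claw":0,"delta_pos":[0,0,1.5],"yaw":0},{"claw":0,"delta_pos":[0,0,0],"yaw":0}]'

```text
clock: 4.2
eef_pos: [574.3, -11.6, 249.4]
tcp_rot: [-3.141, -0.0, 1.814]
contact_force: [-0.3, -0.6, 0.1]
opening: 0.5
grasp_force: 0.0
```

Request:
apply_moves --deltas '[{"claw":1,"delta_pos":[0,0,0],"yaw":0},{"claw":1,"delta_pos":[0,0,0],"yaw":0},{"claw":1,"delta_pos":[0,0,0],"yaw":0},{"claw":1,"delta_pos":[0,0,0],"yaw":0},{"claw":1,"delta_pos":[0,0,0],"yaw":0}]' --grip_force 50

```text
clock: 4.82
eef_pos: [574.8, -11.6, 250.6]
tcp_rot: [3.14, 0.0, 1.814]
contact_force: [-0.0, 0.3, 6.7]
opening: 0.24
grasp_force: 48.9
```

Request:
apply_moves --deltas '[{"claw":1,"delta_pos":[0,0,-0.3],"yaw":0},{"claw":1,"delta_pos":[0,0,-0.3],"yaw":0},{"claw":1,"delta_pos":[0,0,-0.3],"yaw":0},{"claw":1,"delta_pos":[0,0,-0.3],"yaw":0},{"claw":1,"delta_pos":[0,0,-0.5],"yaw":0},{"claw":1,"delta_pos":[0,0,0],"yaw":0}]'

```text
clock: 5.58
eef_pos: [574.4, -11.6, 267.3]
tcp_rot: [3.141, 0.0, 1.814]
contact_force: [-0.1, 0.1, -0.5]
opening: 0.243
grasp_force: 50.2
```

Request:
apply_moves --deltas '[{"claw":1,"delta_pos":[0,0,-1.5],"yaw":0},{"claw":1,"delta_pos":[0,0,-2.0],"yaw":0},{"claw":1,"delta_pos":[0,0,-3.0],"yaw":0},{"claw":1,"delta_pos":[0,0,-4.0],"yaw":0},{"claw":1,"delta_pos":[0,0,-4.0],"yaw":0},{"claw":1,"delta_pos":[0,0,0],"yaw":0}]'

```text
clock: 6.32
eef_pos: [575.1, -11.7, 416.0]
tcp_rot: [3.135, 0.002, 1.814]
contact_force: [1.0, -0.2, -1.0]
opening: 0.24
grasp_force: 50.3
```

```bash
python3 - <<'E'
from h import *
f=r.grab_frame('side'); 
cv2.imwrite('pics/s2.png',cv2.resize(f['img'][130:330,220:460],None,fx=3,fy=3,interpolation=cv2.INTER_CUBIC))
print(r.sense()['contact_force'])
E
```

```text
[-0.11483536  0.54123265 -1.1365553 ]
```

View pics/s2.png

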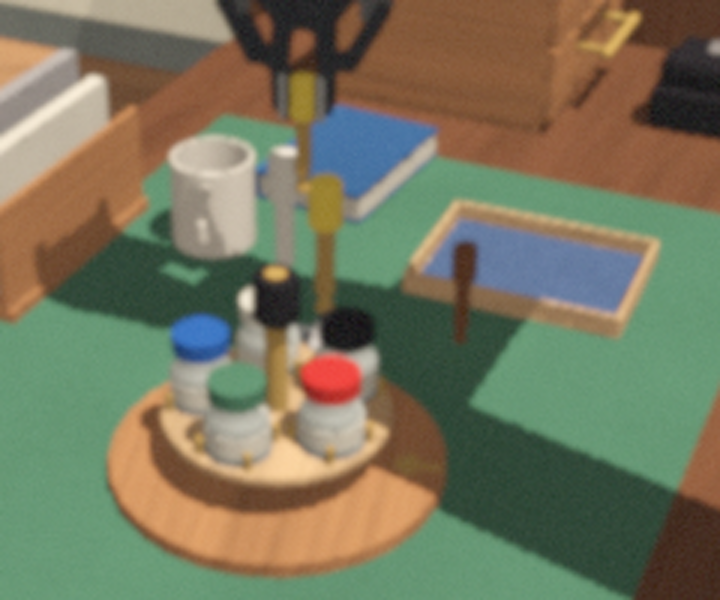

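Request:
apply_moves --deltas '[{"claw":1,"delta_pos":[-2.0,-1.7,0],"yaw":0},{"claw":1,"delta_pos":[-3.5,-3.0,0],"yaw":0},{"claw":1,"delta_pos":[-4.5,-3.8,0],"yaw":0},{"claw":1,"delta_pos":[-4.5,-3.9,0],"yaw":0},{"claw":1,"delta_pos":[-3.7,-3.2,0],"yaw":0},{"claw":1,"delta_pos":[-2.3,-1.9,0],"yaw":0},{"claw":1,"delta_pos":[0,0,0],"yaw":0}]'

```text
clock: 7.25
eef_pos: [452.5, -254.0, 410.6]
tcp_rot: [-3.14, -0.001, 1.811]
contact_force: [0.2, -0.1, -1.0]
opening: 0.241
grasp_force: 50.2
```

Request:
apply_moves --deltas '[{"claw":1,"delta_pos":[0,0,2.0],"yaw":0},{"claw":1,"delta_pos":[0,0,4.0],"yaw":0},{"claw":1,"delta_pos":[0,0,4.0],"yaw":0},{"claw":1,"delta_pos":[0,0,3.0],"yaw":0},{"claw":1,"delta_pos":[0,0,2.0],"yaw":0},{"claw":1,"delta_pos":[0,0,1.0],"yaw":0},{"claw":1,"delta_pos":[0,0,0.5],"yaw":0},{"claw":1,"delta_pos":[0,0,0],"yaw":0}]'

```text
clock: 8.25
eef_pos: [454.0, -252.6, 246.9]
tcp_rot: [3.141, 0.0, 1.814]
contact_force: [-0.8, -0.3, -0.5]
opening: 0.241
grasp_force: 50.3
```

Lowering slowly until contact shows.

Request:
apply_moves --deltas '[{"claw":1,"delta_pos":[0,0,0.2],"yaw":0},{"claw":1,"delta_pos":[0,0,0.2],"yaw":0},{"claw":1,"delta_pos":[0,0,0],"yaw":0}]'

```text
clock: 8.62
eef_pos: [453.8, -252.7, 242.8]
tcp_rot: [3.141, 0.0, 1.814]
contact_force: [0.2, 0.7, -0.5]
opening: 0.241
grasp_force: 50.3
```

Request:
apply_moves --deltas '[{"claw":1,"delta_pos":[0,0,0.1],"yaw":0},{"claw":1,"delta_pos":[0,0,0],"yaw":0}]'

```text
clock: 8.88
eef_pos: [453.9, -252.8, 241.7]
tcp_rot: [3.141, 0.0, 1.814]
contact_force: [0.2, 0.6, -0.8]
opening: 0.243
grasp_force: 50.3
```

Request:
apply_moves --deltas '[{"claw":1,"delta_pos":[0,0,0.1],"yaw":0},{"claw":1,"delta_pos":[0,0,0],"yaw":0}]'

```text
clock: 9.12
eef_pos: [454.1, -252.9, 241.5]
tcp_rot: [3.141, 0.001, 1.814]
contact_force: [-2.3, 0.6, 10.0]
opening: 0.238
grasp_force: 51.7
```

Request:
apply_moves --deltas '[{"claw":0.45,"delta_pos":[0,0,0],"yaw":0},{"claw":0.2,"delta_pos":[0,0,0],"yaw":0},{"claw":-0.2,"delta_pos":[0,0,0],"yaw":0},{"claw":-0.2,"delta_pos":[0,0,0],"yaw":0},{"claw":-0.2,"delta_pos":[0,0,-2],"yaw":0},{"claw":-0.2,"delta_pos":[0,0,-5],"yaw":0},{"claw":-0.2,"delta_pos":[0,0,-5],"yaw":0},{"claw":-0.2,"delta_pos":[0,0,-4],"yaw":0}]'

```text
clock: 10.12
eef_pos: [453.8, -252.7, 402.7]
tcp_rot: [3.141, 0.001, 1.814]
contact_force: [0.5, -1.1, -0.9]
opening: 0.602
grasp_force: 0.0
```

```bash
python3 - <<'E'
from h import *
s=r.sense();f=r.grab_frame('wrist'); g=r.grab_frame('side')
a=f['img']; b=cv2.resize(g['img'][140:300,220:460],(640,427))
cv2.imwrite('pics/tray.png',cv2.resize(np.vstack([a[120:],b]),None,fx=.8,fy=.8))
print(s['eef_pos'])
E
```

```text
[ 453.83452041 -252.72489203  402.74815786]
```

View pics/tray.png

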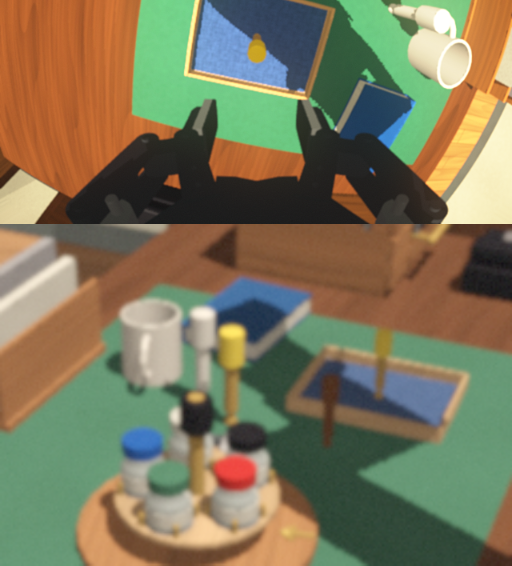

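The pin stands upright in the middle of the tray, at (257,48) in the wrist half. Going to the knob.

Request:
apply_moves --deltas '[{"claw":-0.6,"delta_pos":[2.0,1.1,0],"yaw":0},{"claw":-0.6,"delta_pos":[4.5,2.5,0],"yaw":0},{"claw":-0.6,"delta_pos":[5.0,2.7,0],"yaw":0},{"claw":-0.6,"delta_pos":[5.0,2.7,0],"yaw":0},{"claw":-0.6,"delta_pos":[5.0,2.7,0],"yaw":0},{"claw":-0.6,"delta_pos":[5.0,2.7,0],"yaw":0},{"claw":-0.6,"delta_pos":[3.5,1.9,0],"yaw":0},{"claw":-0.6,"delta_pos":[2.0,1.1,0],"yaw":0}]'

```text
clock: 11.22
eef_pos: [545.7, 101.8, 399.5]
tcp_rot: [-3.14, -0.0, 1.816]
contact_force: [0.3, -0.5, 0.4]
opening: 0.801
grasp_force: 0.0
```

Request:
apply_moves --deltas '[{"claw":-0.6,"delta_pos":[0,0,0],"yaw":0},{"claw":-0.6,"delta_pos":[0,0,0],"yaw":0}]'

```text
clock: 11.48
eef_pos: [545.3, 99.2, 399.9]
tcp_rot: [-3.14, 0.0, 1.814]
contact_force: [-0.6, -0.2, 1.0]
opening: 0.802
grasp_force: 0.0
```

```bash
python3 - <<'E'
from h import *
s=r.sense();f=r.grab_frame('wrist'); f.update(pos=s['eef_pos'],rot=s['tcp_rot'])
print(s['eef_pos'],s['tcp_rot'],s['qpos'])
hsv=cv2.cvtColor(f['img'],cv2.COLOR_BGR2HSV)
m=((hsv[...,0]>20)&(hsv[...,0]<36)&(hsv[...,1]>150)&(hsv[...,2]>100)).astype(np.uint8)
n,l,st,c=cv2.connectedComponentsWithStats(m)
for i in range(1,n):
    if st[i,4]>100: print(st[i],c[i],wworld(f,*c[i],172))
E
```

```text
[545.34880011  99.24946658 399.94209764] [-3.14017378e+00  2.31225456e-04  1.81400996e+00] [ 1.77415245e-01  2.48814793e-01  1.79040099e+00 -3.62875526e-04
  1.10377749e+00 -6.56346249e-02]
[339  61   8  34 139] [343.00719424  77.30935252] [535.96000975 192.43448328]
[349  62   8  36 221] [352.28054299  80.00904977] [541.99942312 192.28651829]
[282  64  11  37 182] [285.86813187  80.91208791] [501.82971984 181.74318042]
[267  70  14  41 211] [271.61137441  91.38388626] [494.53407241 173.29756267]
[251  76  13  51 433] [256.83140878  98.69515012] [486.24178068 166.77155787]
[225  94  20  42 470] [236.65531915 115.63404255] [475.45288175 153.3834075 ]
[311 207  23  21 387] [322.3126615  217.23514212] [546.0017201   99.13748462]
[570 260  48  15 304] [591.62828947 267.63486842] [835.1548475  106.39467146]
```

Request:
apply_moves --deltas '[{"claw":-0.6,"delta_pos":[0,0.05,2.0],"yaw":0},{"claw":-0.6,"delta_pos":[0,0,3.0],"yaw":0},{"claw":-0.6,"delta_pos":[0,0,2.5],"yaw":0},{"claw":-0.6,"delta_pos":[0,0,1.4],"yaw":0},{"claw":-0.6,"delta_pos":[0,0,0],"yaw":0}]'

```text
clock: 12.15
eef_pos: [545.9, 99.2, 311.0]
tcp_rot: [-3.14, -0.0, 1.813]
contact_force: [-0.2, 0.6, -0.3]
opening: 0.803
grasp_force: 0.0
```

Request:
apply_moves --deltas '[{"claw":1,"delta_pos":[0,0,0],"yaw":0},{"claw":1,"delta_pos":[0,0,0],"yaw":0},{"claw":1,"delta_pos":[0,0,0],"yaw":0},{"claw":1,"delta_pos":[0,0,0],"yaw":0},{"claw":1,"delta_pos":[0,0,0],"yaw":0}]' --grip_force 60

```text
clock: 12.78
eef_pos: [546.1, 99.8, 313.0]
tcp_rot: [3.141, 0.0, 1.814]
contact_force: [-2.8, -1.3, 8.0]
opening: 0.406
grasp_force: 59.8
```

Request:
apply_moves --deltas '[{"claw":1,"delta_pos":[0,0,0],"yaw":-0.01},{"claw":1,"delta_pos":[0,0,0],"yaw":-0.03},{"claw":1,"delta_pos":[0,0,0],"yaw":-0.05},{"claw":1,"delta_pos":[0,0,0],"yaw":-0.05},{"claw":1,"delta_pos":[0,0,0],"yaw":-0.05},{"claw":1,"delta_pos":[0,0,0],"yaw":-0.05},{"claw":1,"delta_pos":[0,0,0],"yaw":-0.05},{"claw":1,"delta_pos":[0,0,0],"yaw":-0.05}]'

```text
clock: 13.78
eef_pos: [546.2, 99.8, 313.0]
tcp_rot: [3.141, 0.001, 2.156]
contact_force: [-3.3, -0.1, 6.9]
opening: 0.405
grasp_force: 59.8
```

Request:
apply_moves --deltas '[{"claw":1,"delta_pos":[0,0,0],"yaw":-0.05},{"claw":1,"delta_pos":[0,0,0],"yaw":-0.05},{"claw":1,"delta_pos":[0,0,0],"yaw":-0.05},{"claw":1,"delta_pos":[0,0,0],"yaw":-0.05},{"claw":1,"delta_pos":[0,0,0],"yaw":-0.05},{"claw":1,"delta_pos":[0,0,0],"yaw":-0.038},{"claw":1,"delta_pos":[0,0,0],"yaw":0},{"claw":1,"delta_pos":[0,0,0],"yaw":0}]'

```text
clock: 14.78
eef_pos: [546.3, 99.9, 313.0]
tcp_rot: [3.141, 0.001, 2.442]
contact_force: [-2.5, -1.0, 6.9]
opening: 0.398
grasp_force: 59.7
```

```bash
python3 - <<'E'
from h import *
f=r.grab_frame('top');np.savez('top2.npz',**f); s=r.sense();g=r.grab_frame('wrist'); g.update(pos=s['eef_pos'],rot=s['tcp_rot']);np.savez('w3.npz',**g);h=r.grab_frame('side')
c=cv2.resize(f['img'][165:285,230:390],(400,300),interpolation=cv2.INTER_CUBIC)
d=cv2.resize(h['img'][140:320,220:460],(400,300))
cv2.imwrite('pics/turn.png',np.vstack([np.hstack([c,d]),cv2.resize(g['img'],(480,300)).repeat(1,1) if 0 else np.pad(cv2.resize(g['img'],(480,300)),((0,0),(0,320),(0,0)))]))
print(s['tcp_rot'],s['contact_force'],s['wrist_torque'])
E
```

```text
[3.14088120e+00 7.93451603e-04 2.44206497e+00] [-2.58735999 -0.49718199  7.03633848] [-0.17301908  0.48957187  0.02174209]
```

View pics/turn.png

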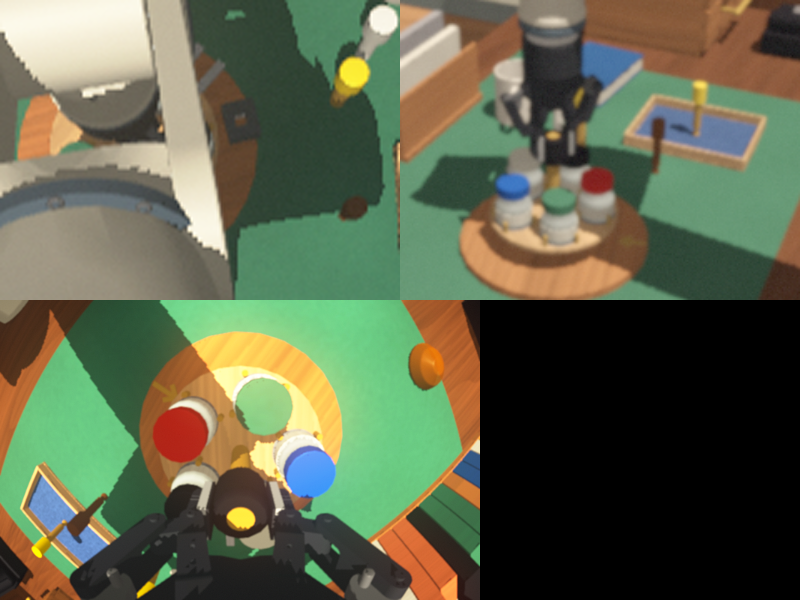

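The wrist view shows the red lid near (240,179) full scale, by the arrow. All visible jars stand and the pin stands in the tray. I'll now measure the angle.

```bash
python3 - <<'E'
from h import *
from scipy.optimize import least_squares
f=dict(np.load('w3.npz')); hsv=cv2.cvtColor(f['img'],cv2.COLOR_BGR2HSV); H,Sa,V=hsv[...,0],hsv[...,1],hsv[...,2]
C=np.array([546,99.4])
def lid(name,m):
    n,l,st,c=cv2.connectedComponentsWithStats(cv2.morphologyEx(m.astype(np.uint8),cv2.MORPH_OPEN,np.ones((5,5))))
    i=1+np.argmax(st[1:,4]); cs,_=cv2.findContours((l==i).astype(np.uint8),0,1)
    hull=cv2.convexHull(max(cs,key=cv2.contourArea))[:,0]
    P=np.array([wworld(f,*p,116) for p in hull])
    e=least_squares(lambda q:np.hypot(*(P-q[:2]).T)-q[2],[*P.mean(0),24],loss='soft_l1').x
    d=e[:2]-C; print(name,st[i],e,np.hypot(*d),np.degrees(np.arctan2(d[1],d[0]))%360)
R=np.zeros(H.shape,bool);R[100:280,150:480]=1
lid('red',R&((H<6)|(H>174))&(Sa>170)); lid('blue',R&(H>100)&(H<125)&(Sa>100))
cv2.imwrite('pics/w3c.png',cv2.resize(f['img'][90:240,170:420],(800,480),interpolation=cv2.INTER_CUBIC))
E
```

```text
red [ 204  143   73   73 4156] [489.72809318  86.18545118  21.50947669] 57.80269714755991 193.21552966232505
blue [ 380  196   67   67 3580] [580.07514396 144.70983015  22.56982093] 56.69299907155467 53.05509615339844
```

View pics/w3c.png

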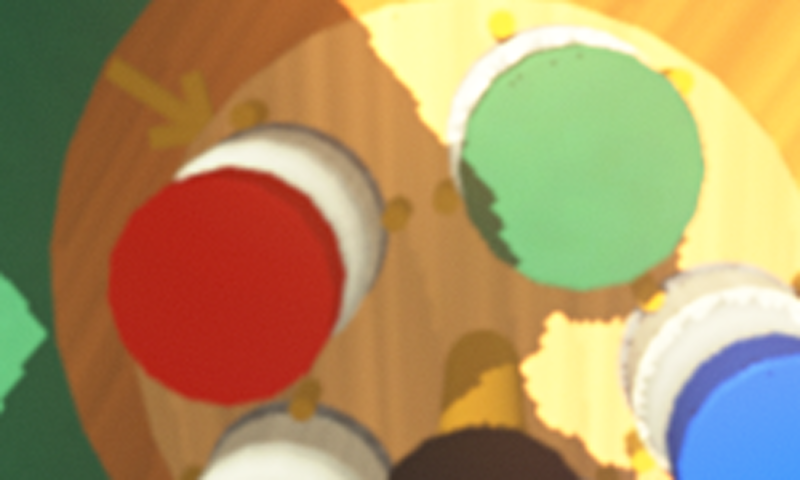

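```bash
python3 - <<'E'
from h import *
f=dict(np.load('w3.npz')); C=np.array([546,99.3])
def a(u,v,z):
    p=wworld(f,170+(u+.5)/3.2-.5,90+(v+.5)/3.2-.5,z); d=p-C
    return p.round(1),np.hypot(*d).round(1),(np.degrees(np.arctan2(d[1],d[0]))%360).round(2)
print('arrow',a(112,68,14),a(212,141,14))
for p in((250,106),(398,207),(305,390),(502,20),(680,75),(447,190),(645,282)): print('post',a(*p,70))
print('red',a(228,287,116),'green',a(583,167,116))
E
```

```text
arrow (array([423.6,  66.7]), np.float64(126.7), np.float64(194.92)) (array([459. ,  74.5]), np.float64(90.5), np.float64(195.9))
post (array([464.8, 101.8]), np.float64(81.2), np.float64(178.24))
post (array([502.9, 111.6]), np.float64(44.8), np.float64(164.12))
post (array([520.8,  66.9]), np.float64(41.0), np.float64(232.09))
post (array([486.4, 154.7]), np.float64(81.4), np.float64(137.07))
post (array([519.5, 176.9]), np.float64(82.0), np.float64(108.88))
post (array([506.9, 122.1]), np.float64(45.3), np.float64(149.71))
post (array([550.8, 142.6]), np.float64(43.5), np.float64(83.69))
red (array([490.2,  87.4]), np.float64(57.1), np.float64(192.04)) green (array([514.1, 148.3]), np.float64(58.4), np.float64(123.04))
```

The chords between lids and posts, which don't depend on camera offset, put the red place at about 194.4°. The arrow line is at about 194.3°. The pin stands in the tray and the knob is held, so I'm handing in.

```bash
python3 -c "
from rig import r
s=r.sense();print(s['clock'],s['grasp_force'],abs(s['qvel']).max());print(r.sign_off())"
```

```text
14.925 59.7231331653893 0.0011897264121884707
the job is handed in; nothing more can be done
None
```

The job is handed in, with no verdict shown: the pin stands upright in the tray, the red-lidded jar is at the brass arrow (about 194.4° measured against the arrow's 194.3°), and the gripper still holds the knob.

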